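# Nest the orange pot in the leaning rack and shut the keeper

### The arm

A 7-joint arm with a two-finger parallel gripper is mounted at the origin on the work surface. World frame = base frame: x ahead of the robot, y to its left, z up, the work surface at z = 0. Lengths are in m, angles in degrees, forces in N, time in s.
With the tool pointing down it reaches from about 0.425 to 1.025 m from the base axis. Payload 9.4 kg.
Tool frame: the origin (TCP) lies at the very end of the fingers, on their centre line; the grasp point (between the pads) lies 19 mm behind it; z points along the fingers, y is the direction in which the jaws open and shut (so a half turn about z gives the same grasp; the last joint's range is limited). The gripper opens to 85 mm and grips with 20 to 120 N. Pads are 22 mm wide; open, the fingers measure 114 mm over their backs; the gripper's body (76 mm by 85 mm) begins 54 mm behind the grasp point. The pads swing forward as they close: fully open they stand 13 mm farther back than shut.
Start: joints at [-75.098, 34.337, -0.143, 91.639, 0.103, 54.024, -4.572], TCP at [0.24, 0.684, 0.231] pointing down, gripper open.
Joint ranges: [-147.43, 147.43], [-19.82, 112.94], [-74.19, 73.91], [6.32, 146.72], [-59.91, 239.91], [6.04, 106.73], [-150.56, 150.56]. Speed limits (degrees/s): [127.2, 127.2, 172.46, 172.46, 180, 180, 180].

### API

Orientations are given as [roll, pitch, yaw] about the fixed x, y, z axes, in that order (R = Rz(yaw) Ry(pitch) Rx(roll)).
In Python, from rig import bot gives the robot as it stands. Calls block until the motion is done:
- bot.move_ptp(position, orientation): joint-space move of the TCP to a pose.
- bot.line_to(position, velocity=0.15, ori=None): straight line of the TCP; ori=None keeps the orientation; velocity is the mean speed in m/s.
- bot.goto_joints(angles): joint-space move.
- bot.let_go() and bot.clamp(grip_force=None): open the fingers fully, or close them until they stop; grip_force is the grip in N (None keeps the last).
- bot.wait(seconds).
- bot.inverse_kinematics(position, orientation): joint angles nearest the present ones, or None.
- bot.sense(): the state.
- bot.grab_frame(name): name is "scene" or "side" or "wrist"; returns (picture, depth): 384x512x3 uint8, red, green, blue; 384x512 float32, m along the optical axis (not along the pixel's ray), 0 where there is no reading.
- bot.camera_params(name): a dict with "fx", "fy", "cx", "cy" (pixels), "rvec" (rotation vector, rad) and "tvec" (3), from world to camera coordinates, as OpenCV has them. Camera axes: x right, y down, z forward; pixel columns grow to the right and rows downward; lengths in m; the calibration is good to about 2 mm. The wrist camera is an equidistant fisheye: a pixel r from the principal point sees the ray r / f radians off the axis. A picture is of the moment at which its call begins: read the wrist's pose just before it. camera_params takes no time and is no camera call; for the wrist camera it gives the pose at the moment of the call.
A pose or a line that the arm cannot do raises bot.PlanningError and nothing moves.
- bot.finish_job(): hands the job in, once; it reports no verdict.
The state is a dict: "time_s": time; "qpos": joint angles; "joint_vel": joint speeds; "joint_efforts": joint torques, N m; "position": TCP position; "eef_rot": TCP orientation; "force": force on the tool from outside, world axes, zero at the start; "ft_torque": the same for the moment, N m; "grip_width": opening from 0.0 (shut) to 1.0 (fully open).
Only numpy, scipy, OpenCV 4.12 (cv2) and the standard library are available. Lean on these libraries where they do the work, as an engineer would, in place of code of your own. Each camera call takes 0.05 s, during which the arm holds its last target.

### The job

Nest the orange tapered pot in the black tapered pot that stands on a spring on the leaning rack: lower it along the slant until it just sits, lined up with the black pot, and only then let go of it, neither dropping it in nor jamming it: the spring must not be squashed more than a few millimetres. Only then swing the keeper arm by its red knob fully shut over the orange pot and let go. Leave the blue pot, the green socket case and the spanner where they are.

Things in the scene. Friction and masses are not known exactly. Their poses are not given: they have to be found in the camera images.
- orange_pot: Loose tapered pot of smooth orange plastic, about 90 g, to be nested. 115 mm high, outer diameter 32 mm at the foot growing evenly to 64 mm at the rim. Solid below, with a raised floor: the cup is 35 mm deep, its wall 3 mm. Stands upright at the start. Origin: centre of its underside; z: along its axis to the rim; round, so its yaw means nothing.
- holder_mouth (a point): Mouth centre of the black open tapered pot on the board; axes as the board's; at board z 109 mm. Black pot 85 mm high, outer diameter 35 mm at the foot, 59 mm at the mouth, wall 3 mm, same taper as the orange pot. Nested, the orange pot's underside lies about 73 mm below this point along z, at board z 36 mm, its rim at board z 151 mm, 42 mm out of the black pot.
- keeper (a joint): Keeper arm's angle, rad: 0 to 0.3 at the start (open, off to the robot's side), 1.66 shut on its stop, across the orange pot's rim. Positive about the board's +z. At q the arm points along 2.269 + q, from board x towards y. Stays where left; about 1 N at the knob moves it. Flat steel bar 18 x 6 mm, underside at board z 159 mm: it clears a well nested pot by 8 mm and strikes one that stands high.
- keeper_knob (a point): On the keeper's red upright knob, to grasp or push: 16 mm in diameter, 45 mm tall, parallel to the board's z, standing on the arm 100 mm from its hinge axis. The point lies on the knob's axis 28 mm above the arm's top face, 17 mm below the knob's top.
- keeper_hinge (a point): On the hinge axis of the keeper, level (along the board's z) with keeper_knob, at x 62, y 62, z 193 mm of the board's frame.
- blue_pot: Bystander: a loose pot just like the orange one, but blue, standing upright; it changes places with the orange one. Origin: centre of its underside.
- socket_case: Bystander: green socket case, 100 x 160 x 42 mm, 0.9 kg. Origin: centre of its underside.
- spanner: Bystander: steel spanner lying flat, 170 mm long along its x. Origin: near its middle, on the table.
- rack: The leaning rack's steel base plate, 220 x 200 x 12 mm, on the table; origin under its centre. It carries the board on four short legs. A 16 mm steel post, parallel to the board's z, stands on the board at board x 62, y 62 mm, 155 mm high, and carries the keeper.
- board: Yellow slanting board of the leaning rack, fixed in a run; place and yaw differ between runs. Origin: on its top face under the black pot's axis, 60 mm above the table. z: square to the board, the black pot's axis, leaning 25 degrees from vertical, top to the robot's right (-y); y: level, roughly towards the robot; x: up the slope, to the left. Spans x -58 to 102, y -95 to 95 mm.
- holder (a joint): How far the black pot is pushed down its axis on the coil spring under its foot, m: 0 at rest, 0.020 at most. The spring starts to give at a push of about 2 N and then takes 0.8 N more per mm. A nested orange pot's weight alone does not sink it; a push on the orange pot does.
Things that resemble listed ones, but are neither listed nor needed, are in the scene too. There is more than one size of the orange_pot; the job needs the middle-sized.

How it is judged:
By the outcome, as a careful person would: the job done as asked, in the order asked, and still so for the second after the job is handed in, with the robot touching nothing.
It also fails if it takes over 62 s, if anything falls off the work surface, if the arm or the gripper's body presses on something with over 40 N, if the wrist force passes 120 N, or if a joint passes its speed limit or range.

## Working session

There is one attempt and no reset: what is moved stays moved. The work goes in short steps, each a Python script; the robot and the scene stay as the last script left them, time stands still between calls to the robot, and variables do not carry over. Pictures are saved under pics/ and viewed, and the job is handed in when it is done.

```bash
ls; mkdir -p pics; python3 - <<'E'
from rig import bot
import cv2,numpy as np
for n in ["scene","side","wrist"]:
    p,d=bot.grab_frame(n); cv2.imwrite(f"pics/{n}0.png",p[:,:,::-1]); np.savez(f"pics/{n}0.npz",p=p,d=d)
    print(n,bot.camera_params(n), d.min(), d.max())
print(bot.sense())
E
```

```text
pics
scene {'fx': 460.8994956499315, 'fy': 460.8994956499315, 'cx': 252.65387048109753, 'cy': 195.25963674167275, 'rvec': array([ 1.65585094,  1.84076145, -0.76922259]), 'tvec': array([ 0.01972454, -0.2075348 ,  1.72627636])} 0.0 3.999223
side {'fx': 350.96970356329706, 'fy': 350.96970356329706, 'cx': 250.80095540948594, 'cy': 192.67616042983502, 'rvec': array([ 2.43255687, -0.21145877,  0.0642004 ]), 'tvec': array([-0.47959781,  0.18624277,  1.09130261])} 0.0 2.9867842
wrist {'fx': 297.3186396354542, 'fy': 297.3186396354542, 'cx': 257.818740007431, 'cy': 190.47631269489693, 'rvec': array([-2.33124227, -1.65505919, -0.27513174]), 'tvec': array([-0.72569541, -0.04294521,  0.38035966])} 0.0 1.5243181
{'time_s': 0.15, 'qpos': array([-75.09876452,  34.37614439,  -0.14737023,  91.66865259,
         0.10474451,  54.02451313,  -4.57246972]), 'joint_vel': array([-0.04548854, -0.15036474,  0.03112245, -0.15858978, -0.06047103,
        0.03373334,  0.05631258]), 'joint_efforts': array([ 2.49636170e-03, -7.77000618e+01,  1.56630401e+00, -2.58235359e+01,
        1.24062086e-02,  6.75276155e-03,  3.93370669e-05]), 'position': array([0.23945581, 0.68395042, 0.23059865]), 'eef_rot': array([-1.79931161e+02,  6.99356601e-03,  1.60709563e+02]), 'force': array([ 0.56849803, -0.5326501 ,  0.44283073]), 'ft_torque': array([0.02175091, 0.09265393, 0.00406161]), 'grip_width': 1.0002747695842527}
```

View pics/scene0.png

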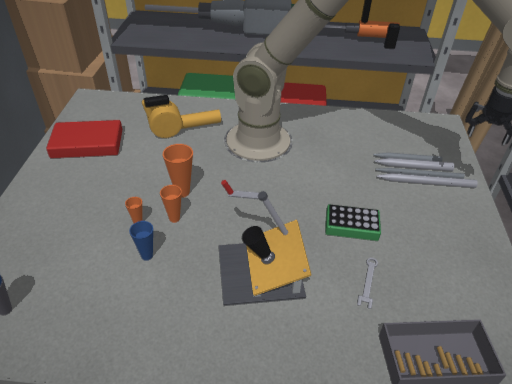

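View pics/side0.png

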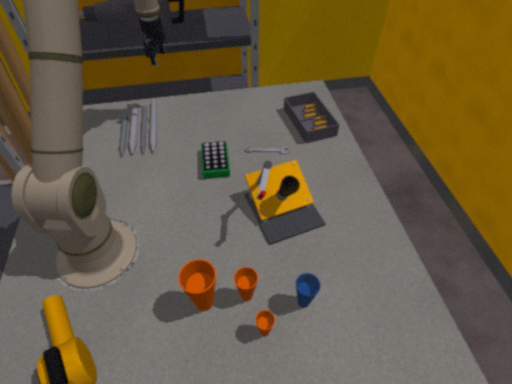

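View pics/wrist0.png

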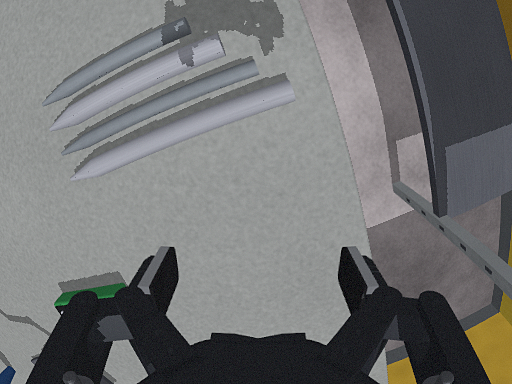

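The mid-sized orange pot is at about (172,205) in scene, with the big one at (179,170) and the small one at (135,210). The blue pot is at (144,240) and the black pot on the yellow board at (258,243). The red knob is near (228,187). Next I localise them using depth and rays.

```bash
cat > h.py <<'E'
import numpy as np, cv2
def cam(c):
    R,_=cv2.Rodrigues(c['rvec']); return R,np.array(c['tvec']).ravel()
def cloud(c,d):
    R,t=cam(c); v,u=np.mgrid[0:d.shape[0],0:d.shape[1]]
    P=np.stack([(u-c['cx'])/c['fx']*d,(v-c['cy'])/c['fy']*d,d],-1)
    return (P-t)@R
def ray(c,u,v):
    R,t=cam(c); return -R.T@t, R.T@np.array([(u-c['cx'])/c['fx'],(v-c['cy'])/c['fy'],1.])
def onz(c,u,v,z):
    o,k=ray(c,u,v); return o+k*(z-o[2])/k[2]
def proj(c,X):
    R,t=cam(c); p=R@np.asarray(X)+t; return p[0]/p[2]*c['fx']+c['cx'],p[1]/p[2]*c['fy']+c['cy']
E
python3 - <<'E'
from rig import bot
from h import *
for n in ["scene","side"]:
    z=np.load(f"pics/{n}0.npz"); p,d=z['p'],z['d']; c=bot.camera_params(n); W=cloud(c,d)
    hsv=cv2.cvtColor(p,cv2.COLOR_RGB2HSV); H,S,V=cv2.split(hsv)
    ok=(d>0)
    def comps(m,name,mn=40):
        k,l,st,ce=cv2.connectedComponentsWithStats(m.astype(np.uint8))
        for i in range(1,k):
            if st[i,4]<mn: continue
            mm=(l==i)&ok; Q=W[mm]
            if len(Q)<10: continue
            if np.median(Q[:,2])<-.05 or abs(np.median(Q[:,0]))>1.5: continue
            top=np.percentile(Q[:,2],98); T=Q[Q[:,2]>top-.008]
            # circle fit
            A=np.c_[2*T[:,:2],np.ones(len(T))]; s=np.linalg.lstsq(A,(T[:,:2]**2).sum(1),rcond=None)[0]
            r=np.sqrt(max(0,s[2]+s[0]**2+s[1]**2))
            print(n,name,st[i],'med',Q.mean(0).round(3),'top',top.round(3),'circ',s[:2].round(4),r.round(4),len(T))
    comps((H<=12)&(S>140)&(V>60),'orange/red')
    comps((H>100)&(H<125)&(S>130)&(V>40),'blue')
    comps((H>=15)&(H<=28)&(S>150)&(V>100),'yellow',300)
    m=(H>=15)&(H<=28)&(S>150)&ok&(W[...,2]>.02)&(W[...,2]<.2)&(W[...,0]>.3)&(W[...,0]<.9)&(abs(W[...,1])<.4)
    Q=W[m]
    for _ in range(5):
        ce=Q.mean(0); nn=np.linalg.svd(Q-ce,full_matrices=False)[2][2]; nn*=np.sign(nn[2]); e=(Q-ce)@nn; Q=Q[abs(e)<max(.003,2*e.std())]
    print(n,'plane',nn.round(4),'tilt',np.degrees(np.arccos(nn[2])),'az',np.degrees(np.arctan2(nn[1],nn[0])),'std',e.std(),len(Q),'c',ce)
E
```

```text
scene orange/red [358  21  34  16 436] med [-0.723  0.466  0.142] top 0.167 circ [-0.7346  0.4723] 0.041 87
scene orange/red [  47  120   75   38 2421] med [ 0.124 -0.609  0.042] top 0.053 circ [ 0.1051 -0.6174] 0.0807 1579
scene orange/red [ 160  144   33   78 1629] med [ 0.363 -0.219  0.106] top 0.166 circ [ 0.317  -0.2212] 0.0434 179
scene orange/red [222 180  11  14  70] med [ 0.513 -0.041  0.225] top 0.242 circ [ 0.5124 -0.048 ] 0.0054 24
scene orange/red [125 197  17  26 313] med [ 0.467 -0.326  0.067] top 0.089 circ [ 0.465  -0.3273] 0.0231 68
scene blue [130 221  23  39 632] med [ 0.59  -0.265  0.081] top 0.114 circ [ 0.5882 -0.2664] 0.0298 109
scene yellow [331   0  33  22 453] med [-0.95   0.375  0.124] top 0.179 circ [-0.951   0.3972] 0.0211 39
scene yellow [380   0  46  26 531] med [-0.95   0.672  0.135] top 0.194 circ [-0.9533  0.6814] 0.0271 35
scene yellow [ 143  101   78   36 1363] med [ 0.001 -0.302  0.068] top 0.119 circ [ 0.0087 -0.3629] 0.0319 147
scene yellow [ 248  220   63   74 2585] med [0.615 0.111 0.072] top 0.101 circ [0.5856 0.1649] 0.0544 437
scene plane 
[... 227 characters left out ...]
 -0.2212] 0.0438 165
side orange/red [234 267  24  34 371] med [ 0.436 -0.221  0.087] top 0.117 circ [ 0.4351 -0.2208] 0.03 90
side orange/red [255 310  20  26 199] med [ 0.469 -0.325  0.072] top 0.092 circ [ 0.4656 -0.327 ] 0.0235 60
side blue [296 274  24  33 527] med [ 0.589 -0.265  0.087] top 0.116 circ [ 0.5875 -0.2667] 0.0293 79
side yellow [ 245  160   68   60 1982] med [0.598 0.092 0.069] top 0.156 circ [0.5604 0.0105] 0.0712 46
side yellow [  43  295   54   89 2301] med [-0.009 -0.294  0.078] top 0.121 circ [ 0.0148 -0.3462] 0.0203 416
side plane [ 0.0895 -0.4136  0.906 ] tilt 25.03738952413528 az -77.79772954330322 std 0.0017291055055347105 1703 c [0.59689168 0.09346038 0.06760609]
```

```bash
python3 - <<'E'
import cv2
a=cv2.imread('pics/scene0.png')[150:310,120:330]; b=cv2.imread('pics/side0.png')[140:350,170:340]
cv2.imwrite('pics/c1.png',cv2.resize(a,None,fx=3.6,fy=3.6,interpolation=cv2.INTER_CUBIC))
cv2.imwrite('pics/c2.png',cv2.resize(b,None,fx=2.8,fy=2.8,interpolation=cv2.INTER_CUBIC))
E
```

```text
(no output)
```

View pics/c1.png

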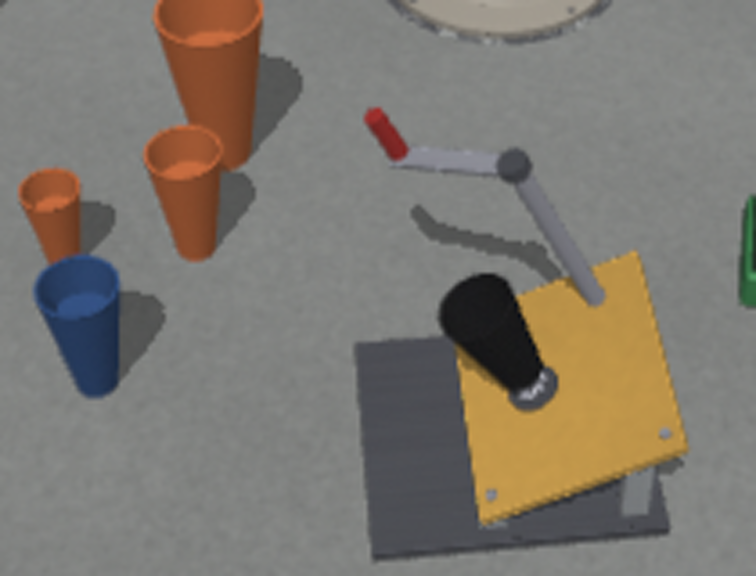

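View pics/c2.png

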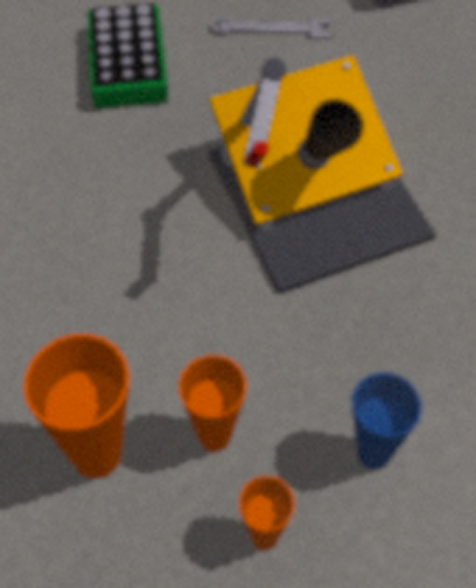

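```bash
cat > b.py <<'E'
from rig import bot
from h import *
from scipy.optimize import least_squares
az=np.radians(102.29); t=np.radians(25)
X=np.array([np.cos(t)*np.cos(az),np.cos(t)*np.sin(az),np.sin(t)]); Z=np.array([-np.sin(t)*np.cos(az),-np.sin(t)*np.sin(az),np.cos(t)]); Y=np.cross(Z,X)
RB=np.c_[X,Y,Z]
if __name__=="__main__":
  for n in ["scene","side"]:
    z=np.load(f"pics/{n}0.npz"); p,d=z['p'],z['d']; c=bot.camera_params(n); W=cloud(c,d); ok=d>0
    H,S,V=cv2.split(cv2.cvtColor(p,cv2.COLOR_RGB2HSV))
    # yellow plane offset
    m=(H>=15)&(H<=28)&(S>150)&ok&(W[...,2]>.02)&(W[...,2]<.2)&(W[...,0]>.4)&(W[...,0]<.8)&(W[...,1]<.3)&(W[...,1]>-.2)
    h=np.median(W[m]@Z)
    c4=cv2.minAreaRect((((W[m&(abs(W@Z-h)<.004)]@RB)[:,:2])*1000).astype(np.float32))
    print(n,'yellow plane offs',h,'rect in board axes (mm)',c4)
    # board origin centre (x+22,y0)
    B=W@RB
    near=(abs(B[...,0]-c4[0][0]/1000)<.12)&(abs(B[...,1]-c4[0][1]/1000)<.12)&ok
    dk=near&(V<60)&(B[...,2]-h>.03)&(B[...,2]-h<.125)
    Q=B[dk]; zb=Q[:,2]-h; print('dark',dk.sum(),'z max',np.percentile(zb,[50,90,97,99.5]))
    r=.0175+(zb-.024)*12/85
    # outer/inner wall: assign
    def res(s):
        rr=np.hypot(Q[:,0]-s[0],Q[:,1]-s[1]); return np.where(abs(rr-r)<abs(rr-(r-.003)),rr-r,rr-(r-.003))
    s=least_squares(res,[c4[0][0]/1000-.022,c4[0][1]/1000],loss='soft_l1',f_scale=.002)
    e=res(s.x); print('axis',s.x,'rms',np.sqrt(np.median(e**2)))
    top=dk&(B[...,2]-h>.103); 
    v,u=np.nonzero(dk); print('pix',u.min(),u.max(),v.min(),v.max())
    # origin: on plane
    O=RB@np.array([s.x[0],s.x[1],h]); print('origin world',O,'rect-derived',RB@np.array([c4[0][0]/1000-.022,c4[0][1]/1000,h]))
    # red knob
    rd=ok&((H<=6)|(H>=174))&(S>150)&(V>60)&(W[...,0]>.4)&(W[...,0]<.65)&(abs(W[...,1])<.15)&(W[...,2]>.12)
    print('knob pts board rel',rd.sum(),(B[rd]-np.array([*s.x,h])).mean(0), np.ptp(B[rd],axis=0))
E
python3 b.py
```

```text
scene yellow plane offs 0.07474727011912392 rect in board axes (mm) ((1.6335830688476562, -606.9097900390625), (191.14920043945312, 158.04617309570312), 89.96587371826172)
dark 551 z max [0.08698094 0.10690639 0.10940796 0.11112532]
axis [-0.02215371 -0.60604893] rms 0.0007574612289607263
pix 242 269 226 257
origin world [0.60315792 0.07851993 0.05838147] rect-derived [0.60365425 0.08028589 0.05913681]
knob pts board rel 66 [-0.01824433  0.11317994  0.19342768] [0.01152398 0.01361144 0.04141122]
side yellow plane offs 0.07654747035996434 rect in board axes (mm) ((2.5578765869140625, -605.8312377929688), (160.128662109375, 190.802734375), 0.0195476021617651)
dark 258 z max [0.07656866 0.10291765 0.10797981 0.11069448]
axis [-0.01915813 -0.60610051] rms 0.0005982151836490805
pix 278 297 177 196
origin world [0.60279236 0.08044024 0.06127899] rect-derived [0.60258405 0.08013144 0.06115897]
knob pts board rel 28 [-0.02425948  0.11958158  0.20114812] [0.0108704  0.01177228 0.03535056]
```

```bash
cat > g.py <<'E'
from b import *
from scipy.spatial.transform import Rotation as Ro
O=np.array([.6030,.0800,.060])
def W_(x,y,z): return O+RB@np.array([x,y,z])   # board -> world, m
def ori(z,y):
    z=np.array(z,float);y=np.array(y,float);x=np.cross(y,z)
    return Ro.from_matrix(np.c_[x,y,z]).as_euler('xyz',degrees=True)
POT=np.array([.435,-.221])
E
python3 - <<'E'
from g import *
for s in (1,-1):
  print('pot',[bot.inverse_kinematics([*POT,z],ori([0,0,-1],[0,s,0])) for z in (.082,.25,.45)])
  print('pot45',bot.inverse_kinematics([*POT,.082],ori([0,0,-1],[s*.7071,s*.7071,0])))
  for z in (.118,.213): print('nest',z,W_(0,0,z),bot.inverse_kinematics(W_(0,0,z),ori(-Z,s*X)))
  for q in (.3,1.66):
    a=2.269+q
    for th in (0,45,90,135):
      v=np.cos(np.radians(th))*X+np.sin(np.radians(th))*Y
      print('knob',q,s,th,bot.inverse_kinematics(W_(.062+.1*np.cos(a),.062+.1*np.sin(a),.174),ori(-Z,s*v)))
E
```

```text
pot [array([ 31.15306506,  33.04490409, -15.39363927, 128.75739265,
        24.03716238,  20.81549464,  85.52626969]), array([ -2.79658568,  18.3635301 ,  30.30856387, 122.13266424,
       -13.56326708,  42.6828077 , 126.28087147]), array([-29.38310121,   7.8959088 ,  58.36222193, 105.9206893 ,
        -7.14694706,  70.06213303, 121.18319696])]
pot45 [ 25.20687502  32.55256315  -6.98996196 129.13776962  11.68272199
  18.86721401  53.23564389]
nest 0.118 [0.6136151  0.0312739  0.16694432] [ 25.82596759  39.26567789 -33.97539471 104.81772529  -5.46179369
  45.63204302 103.72179961]
nest 0.213 [ 0.62216115 -0.00795473  0.25304356] [ 20.71276994  32.05131071 -20.35352564  99.31305187 -15.9416023
  57.98090953 114.3291946 ]
knob 0.3 1 0 [ 30.80315857  29.47381402 -27.02212603 114.5576828  -14.59097857
  47.76742615 118.91899989]
knob 0.3 1 45 [ 44.29799248  34.6488663  -48.16942769 113.75051449   0.97309896
  47.37694181 147.00232502]
knob 0.3 1 90 [-26.31624621  42.9196049   63.91276448 118.01261616 -55.34573001
  77.1399588  -99.3090295 ]
knob 0.3 1 135 [-21.78180609  37.32849461  53.11
[... 1405 characters left out ...]
7 -36.79409716
  55.32461299   9.45700063]
knob 0.3 -1 90 [  8.24173054  27.41424893   5.12792245 116.00880957 -31.86956346
  52.65079197  48.4871087 ]
knob 0.3 -1 135 [ 21.67246207  27.88849896 -13.86047894 115.13886373 -22.39599768
  49.27592919  82.57329016]
knob 1.66 -1 0 [-12.08959284  36.46248678  29.81978351 102.85721354 -44.0849374
  65.66433101 -36.84106879]
knob 1.66 -1 45 [ -2.4459912   34.1064954   14.01104972 102.20598806 -36.11966484
  60.40356607  -0.14262819]
knob 1.66 -1 90 [  4.44541178  33.50612523   3.23963749 101.7238934  -30.32070871
  57.67636035  38.94287764]
knob 1.66 -1 135 [ 14.12857477  33.89761045 -11.74053704 101.03836047 -21.47992393
  54.8691121   75.09878331]
```

```bash
python3 - <<'E'
from g import *
bot.goto_joints([-75,12,0,92,0,76,-5])
bot.goto_joints([27,12,0,112,0,56,-64])
s=bot.sense(); print(s['time_s'],s['position'],s['eef_rot'])
o=ori([0,0,-1],[0,-1,0])
for z in (.25,.082): print(bot.inverse_kinematics([*POT,z],o))
bot.move_ptp([*POT,.26],o)
s=bot.sense(); print(s['time_s'],s['position'],s['eef_rot'],s['qpos'],s['force'])
c=bot.camera_params("wrist"); p,d=bot.grab_frame("wrist"); cv2.imwrite("pics/w1.png",p[:,:,::-1])
p,d=bot.grab_frame("scene"); cv2.imwrite("pics/s1.png",p[:,:,::-1])
E
```

```text
4.275 [ 0.42138942 -0.27735707  0.3424966 ] [-1.79996347e+02 -1.99035240e-02 -9.04489827e-01]
[ 22.02476426  16.77204217  -2.24433488 120.73894945   0.95832771
  42.50514451 -70.83071429]
[ 21.05594758  32.49068037  -1.12130128 129.40288244   1.93680526
  18.12108485 -71.73069127]
4.7583 [ 0.43527022 -0.22035434  0.25967447] [-1.79981480e+02  5.87688344e-02  1.16033950e-01] [ 21.96348369  16.07041116  -2.25933223 120.03487899   0.90434118
  43.97169145 -70.74315887] [-0.54149774 -0.7238991   0.66955538]
```

View pics/w1.png

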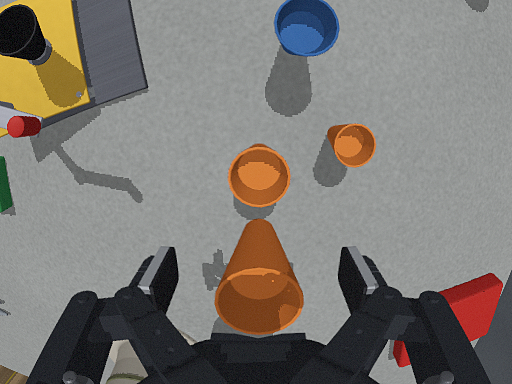

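View pics/s1.png

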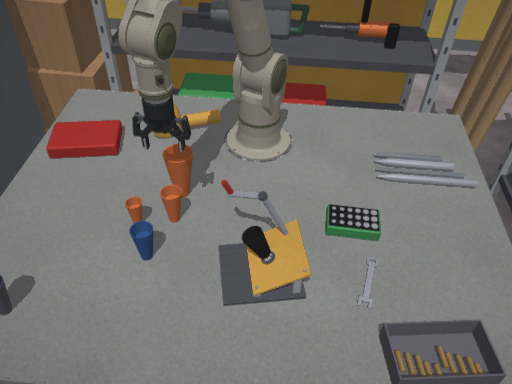

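The wrist view shows the mid pot's rim at (259,176) and the big pot at (259,300) below it. I'll cross-check the mid pot's position with a fisheye ray.

```bash
cat >> g.py <<'E'
def fray(c,u,v,z):
    R,t=cam(c); a=np.array([u-c['cx'],v-c['cy']]); r=np.hypot(*a); th=r/c['fx']
    k=R.T@np.array([*(a/r*np.sin(th)),np.cos(th)]); o=-R.T@t
    return o+k*(z-o[2])/k[2]
E
python3 - <<'E'
from g import *
p=cv2.imread('pics/w1.png'); c=bot.camera_params("wrist")
H,S,V=cv2.split(cv2.cvtColor(p,cv2.COLOR_BGR2HSV)); m=((H<16)&(S>120)&(V>60)).astype(np.uint8); m[:140]=0;m[215:]=0;m[:,:220]=0;m[:,300:]=0
P=[]
for cn in cv2.findContours(m,cv2.RETR_EXTERNAL,cv2.CHAIN_APPROX_NONE)[0]:
    if len(cn)<50: continue
    P=np.array([fray(c,*q,.115)[:2] for q in cn[:,0]])
    (x,y),r=cv2.minEnclosingCircle(P.astype(np.float32)); print(x,y,r)
    # lower half (rim nearest camera edge)
    L=P[cn[:,0,1]>170]; A=np.c_[2*L,np.ones(len(L))]; s=np.linalg.lstsq(A,(L**2).sum(1),rcond=None)[0]; print(s[:2],np.sqrt(s[2]+s[0]**2+s[1]**2))
print(-cam(c)[0].T@cam(c)[1])
E
```

```text
0.43649521470069885 -0.2220572829246521 0.03346146643161774
[ 0.43506154 -0.22180551] 0.031101750154299
[ 0.51952041 -0.22069496  0.40362966]
```

```bash
python3 - <<'E'
from g import *
bot.line_to([.4352,-.2214,.082],velocity=.12)
s=bot.sense(); print(s['time_s'],s['position'],s['force'])
p,d=bot.grab_frame("scene"); cv2.imwrite("pics/s2a.png",p[:,:,::-1])
bot.clamp(30)
s=bot.sense(); print(s['time_s'],s['position'],s['force'],s['grip_width'])
p,d=bot.grab_frame("scene"); cv2.imwrite("pics/s2.png",cv2.resize(p[90:250,80:300,::-1],None,fx=3.5,fy=3.5))
p,d=bot.grab_frame("wrist"); cv2.imwrite("pics/w2.png",p[:,:,::-1])
E
```

```text
6.4917 [ 0.4354907  -0.22153819  0.08251628] [ 0.13346846 -0.15914591 -0.07436276]
6.9 [ 0.43566485 -0.22147195  0.08279706] [-1.54574357  0.47317962  9.60276758] 0.7314139153422697
```

View pics/s2.png

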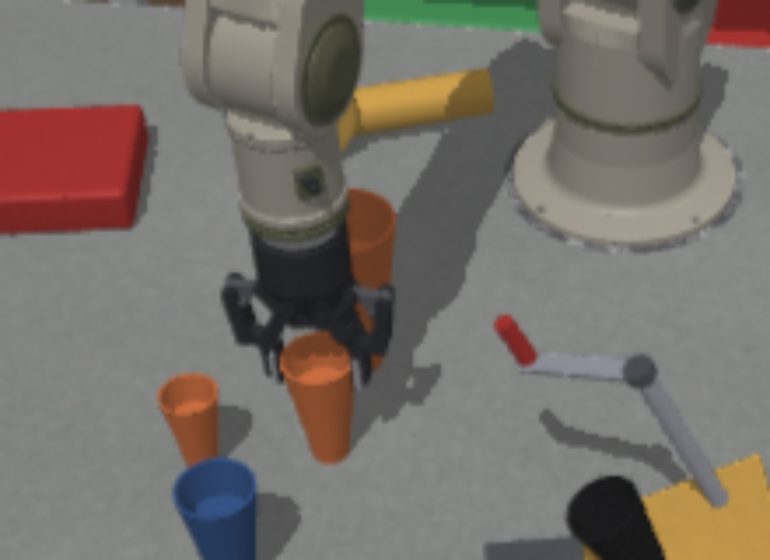

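View pics/w2.png

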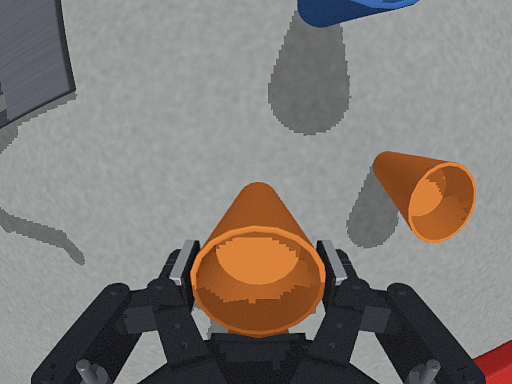

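```bash
python3 - <<'E'
from g import *
bot.line_to([.4352,-.2214,.40],velocity=.2)
s=bot.sense(); print(s['time_s'],s['position'],s['force'],s['grip_width'])
o=ori(-Z,-X)
q=bot.inverse_kinematics(W_(0,0,.31),o); print(q)
bot.move_ptp(W_(0,0,.31),o)
bot.wait(.3)
s=bot.sense(); print(s['time_s'],s['position'],W_(0,0,.31),s['force'],s['qpos'],s['grip_width'])
for n in ("scene","side","wrist"):
    p,d=bot.grab_frame(n); cv2.imwrite(f"pics/{n}3.png",p[:,:,::-1]); np.savez(f"pics/{n}3.npz",p=p,d=d)
E
python3 - <<'E'
import cv2,numpy as np
a=cv2.imread('pics/scene3.png')[100:300,170:330];b=cv2.imread('pics/side3.png')[110:270,210:340]
cv2.imwrite('pics/c3.png',np.hstack([cv2.resize(a,(440,550)),cv2.resize(b,(350,550))]))
E
```

```text
8.7417 [ 0.43482781 -0.22123936  0.39914852] [-0.35158315  0.09262844 -1.56832652] 0.7256310471532095
[ 16.80740455  27.85507481  -9.38733245  91.85296486 -20.11353468
  70.87627269 -61.19182371]
10.075 [ 0.63057524 -0.0485425   0.34184176] [ 0.63088712 -0.04800923  0.34095541] [ 0.22213648  0.1048304  -0.61617365] [ 16.83860011  27.75719349  -9.36676139  91.87261208 -20.10132536
  70.8748127  -61.19436841] 0.7275791201877075
```

View pics/c3.png

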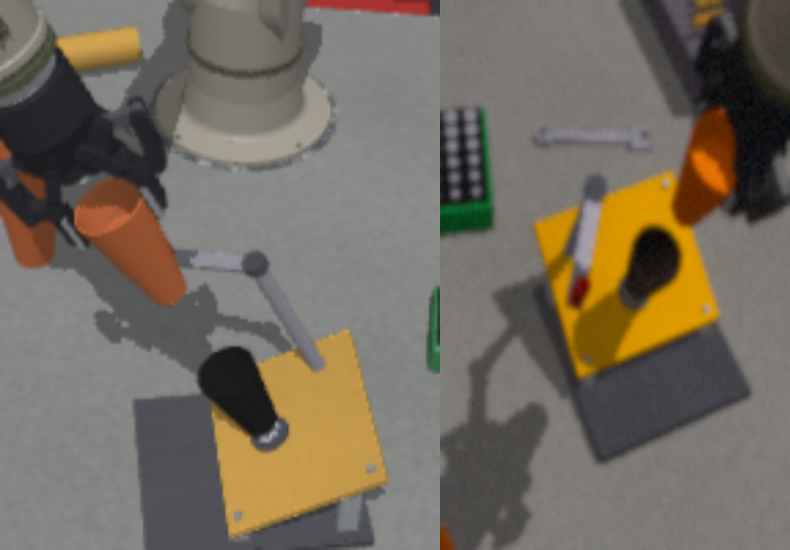

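View pics/wrist3.png

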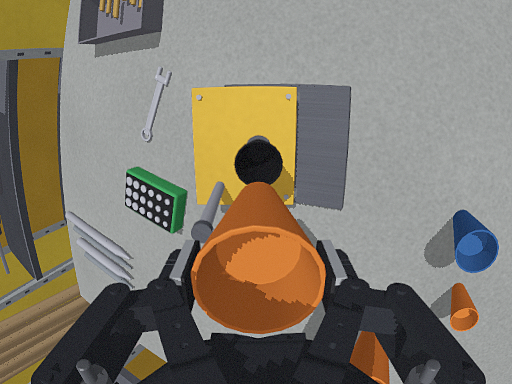

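The pot hangs well aligned over the black pot. Now I measure its offset and tilt relative to the black pot in each camera.

```bash
cat > m.py <<'E'
from g import *
def conefit(tag,bx={'scene':(-.02215,-.60605,.07475),'side':(-.01916,-.60610,.07655)},views=("scene","side")):
  for n in views:
    z=np.load(f"pics/{n}{tag}.npz"); p,d=z['p'],z['d']; c=bot.camera_params(n); B=cloud(c,d)@RB-np.array(bx[n]); ok=d>0
    H,S,V=cv2.split(cv2.cvtColor(p,cv2.COLOR_RGB2HSV))
    m=ok&(H<16)&(S>140)&(V>50)&(np.hypot(B[...,0],B[...,1])<.06)&(B[...,2]>.10)&(B[...,2]<.36)
    l,st=cv2.connectedComponentsWithStats(m.astype(np.uint8))[1:3]; i=1+np.argmax(st[1:,4]); m=cv2.erode((l==i).astype(np.uint8),np.ones((2,2)))>0
    Q=B[m]
    def res(s): # ax point at z0: x,y; slopes; z of rim
        h=Q[:,2]-s[4]+.115   # height on pot
        r=.016+h*16/115
        rr=np.hypot(Q[:,0]-s[0]-s[2]*(h-.1),Q[:,1]-s[1]-s[3]*(h-.1))
        e=np.where(abs(rr-r)<abs(rr-r+.003),rr-r,rr-r+.003)
        return np.where(h>.08,e,rr-r)
    zt=np.percentile(Q[:,2],99)
    # floor points excluded: interior points where rr<<r
    s=least_squares(lambda s:np.r_[res(s),(s[4]-zt)*3],[0,0,0,0,zt],loss='soft_l1',f_scale=.002)
    print(n,len(Q),'at h=.1 xy mm',(s.x[:2]*1e3).round(1),'foot xy',((s.x[:2]-.1*s.x[2:4])*1e3).round(1),'tilt deg',np.degrees(s.x[2:4]).round(2),'rim z',zt.round(4),'med|e|',np.median(abs(res(s.x))).round(4))
E
python3 -c "
from m import *
conefit('3')"
```

```text
scene 881 at h=.1 xy mm [0.7 0.3] foot xy [0.6 2.4] tilt deg [ 0.06 -1.21] rim z 0.3432 med|e| 0.0008
side 448 at h=.1 xy mm [1.2 4.1] foot xy [-3.   3.2] tilt deg [2.38 0.52] rim z 0.3438 med|e| 0.0017
```

```bash
cat >> g.py <<'E'
def fb(n=5,dt=.04):
    F=[]
    for _ in range(n): bot.wait(dt); F.append(bot.sense()['force'])
    return RB.T@np.mean(F,0)
def pb(): return RB.T@(np.array(bot.sense()['position'])-O)
E
python3 - <<'E'
from g import *
np.set_printoptions(precision=4,suppress=True)
bot.line_to(W_(0,0,.20),velocity=.12); f0=fb(8); print(f0,pb())
bot.line_to(W_(0,0,.138),velocity=.06); print(fb(),pb(),bot.sense()['time_s'])
for n in ("scene","side"):
    p,d=bot.grab_frame(n); cv2.imwrite(f"pics/{n}4.png",p[:,:,::-1]); np.savez(f"pics/{n}4.npz",p=p,d=d)
np.save('f0.npy',f0)
from m import conefit
conefit('4')
a=cv2.imread('pics/scene4.png')[130:290,180:330];b=cv2.imread('pics/side4.png')[130:270,230:350]
cv2.imwrite('pics/c4.png',np.hstack([cv2.resize(a,(400,430)),cv2.resize(b,(370,430))]))
E
```

```text
[-0.4759  0.1654 -1.2229] [-0.0001 -0.0001  0.2003]
[-0.4688  0.3303 -0.5362] [-0.0001 -0.0001  0.1383] 13.0167
scene 559 at h=.1 xy mm [ 1.  -0.4] foot xy [ 1.9 -0.3] tilt deg [-0.5  -0.06] rim z 0.1715 med|e| 0.0009
side 262 at h=.1 xy mm [6.  6.6] foot xy [-4.6  6.1] tilt deg [6.08 0.27] rim z 0.2268 med|e| 0.004
```

View pics/c4.png

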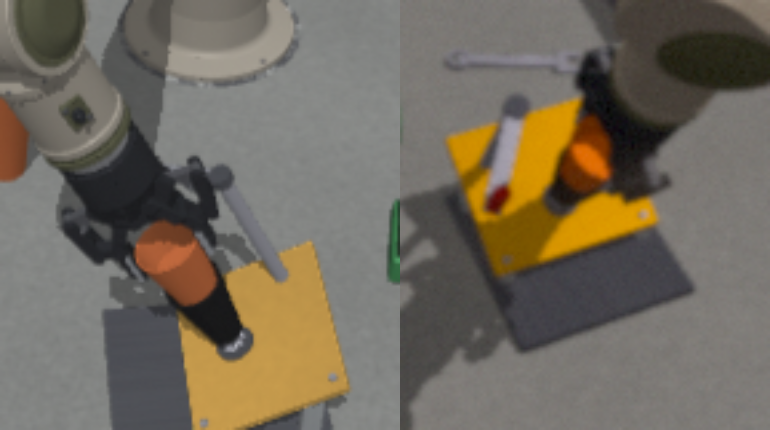

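```bash
python3 - <<'E'
from g import *
np.set_printoptions(precision=4,suppress=True)
x=-.0006
bot.line_to(W_(x,0,.128),velocity=.04); f1=fb(8); print(f1,pb())
z=.128
while z>.1145:
    z-=.001 if z<.1235 else .002
    bot.line_to(W_(x,0,z),velocity=.02)
    f=fb(5); print(round(z,4),f,(f-f1),pb())
    if f[2]-f1[2]>1.3: break
print(bot.sense()['time_s'],bot.sense()['grip_width'])
for n in ("scene","side","wrist"):
    p,d=bot.grab_frame(n); cv2.imwrite(f"pics/{n}5.png",p[:,:,::-1]); np.savez(f"pics/{n}5.npz",p=p,d=d)
from m import conefit
conefit('5',views=("scene",))
E
```

```text
[-0.2006 -0.051  -0.6974] [-0.0006 -0.      0.1281]
0.126 [-0.9024 -0.0878 -0.6019] [-0.7018 -0.0368  0.0955] [-0.0006 -0.      0.126 ]
0.124 [ 0.0824 -0.0331 -0.5322] [0.2829 0.0179 0.1652] [-0.0006 -0.      0.124 ]
0.122 [-0.0197 -0.3119 -1.0188] [ 0.1809 -0.2609 -0.3214] [-0.0006 -0.      0.122 ]
0.121 [ 0.0111  0.5211 -1.0626] [ 0.2117  0.5721 -0.3652] [-0.0006 -0.      0.121 ]
0.12 [-0.0892 -0.1199 -0.6489] [ 0.1114 -0.0688  0.0485] [-0.0006 -0.      0.12  ]
0.119 [ 0.8804 -0.0715 -1.135 ] [ 1.081  -0.0205 -0.4376] [-0.0005  0.      0.119 ]
0.118 [ 1.7356 -0.2458  1.4223] [ 1.9362 -0.1948  2.1197] [-0.0005 -0.0001  0.1181]
17.0583 0.7248123208612237
scene 448 at h=.1 xy mm [-0.1  0.1] foot xy [ 4.4 -2.5] tilt deg [-2.55  1.5 ] rim z 0.1513 med|e| 0.0009
```

Seated: contact came at TCP board z 118 mm as predicted, and the rim reads 151.3 mm. I'll relieve the sideways force before releasing.

```bash
python3 - <<'E'
from g import *
np.set_printoptions(precision=4,suppress=True)
f1=np.array([-.2,-.05,-.75])
for x in (-.0002,.0002,.0006,.001):
    bot.line_to(W_(x,0,.118),velocity=.02); f=fb(7); print(x,f-f1,pb())
    if f[0]-f1[0]<.4: break
print(bot.sense()['time_s'])
E
```

```text
-0.0002 [ 0.9344 -0.6881  2.1874] [-0.0004 -0.      0.118 ]
0.0002 [-1.2461 -0.7386  1.9193] [-0.0002 -0.      0.1181]
18.2917
```

View pics/wrist5.png

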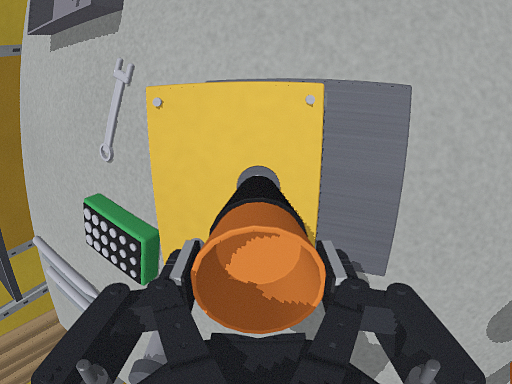

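```bash
python3 - <<'E'
from g import *
np.set_printoptions(precision=4,suppress=True)
f1=np.array([-.2,-.05,-.75])
bot.line_to(W_(0.00005,0,.118),velocity=.02); print(fb(6)-f1)
bot.let_go(); bot.wait(.2); print(fb(3)-f1,bot.sense()['grip_width'])
bot.line_to(W_(0,0,.16),velocity=.05)
bot.line_to(W_(0,0,.30),velocity=.15)
print(bot.sense()['time_s'],bot.sense()['qpos'])
for n in ("scene","side","wrist"):
    p,d=bot.grab_frame(n); cv2.imwrite(f"pics/{n}6.png",p[:,:,::-1]); np.savez(f"pics/{n}6.npz",p=p,d=d)
from m import conefit
conefit('6')
a=cv2.imread('pics/scene6.png')[130:290,180:330];b=cv2.imread('pics/side6.png')[130:270,230:350]
cv2.imwrite('pics/c6.png',np.hstack([cv2.resize(a,(400,430)),cv2.resize(b,(370,430))]))
# knob in scene/side now (board coords)
bx={'scene':(-.02215,-.60605,.07475),'side':(-.01916,-.60610,.07655)}
for n in bx:
    z=np.load(f"pics/{n}6.npz"); p,d=z['p'],z['d']; B=cloud(bot.camera_params(n),d)@RB-np.array(bx[n])
    H,S,V=cv2.split(cv2.cvtColor(p,cv2.COLOR_RGB2HSV))
    m=(d>0)&((H<=6)|(H>=174))&(S>150)&(V>60)&(B[...,2]>.16)&(B[...,2]<.22)&(np.hypot(B[...,0]+.02,B[...,1]-.116)<.05)
    print(n,m.sum(),B[m].mean(0) if m.sum() else '')
for th in (0,30,45,60,90,135):
  v=-(np.cos(np.radians(th))*X+np.sin(np.radians(th))*Y)
  print(th,[bot.inverse_kinematics(W_(.062+.1*np.cos(2.269+q),.062+.1*np.sin(2.269+q),.174),ori(-Z,v)) for q in (.3,1.66)])
E
```

```text
[-2.6676 -0.5715  1.9642]
[0.3445 0.4272 0.9525] 0.997578965908508
21.5583 [ 16.5546  28.1537  -9.5377  92.8256 -20.2301  69.6336 -61.0861]
scene 492 at h=.1 xy mm [ 0.1 -0.1] foot xy [ 2.4 -3.4] tilt deg [-1.31  1.91] rim z 0.1515 med|e| 0.0009
side 319 at h=.1 xy mm [-0.6 -1. ] foot xy [-4.2  4.4] tilt deg [ 2.08 -3.05] rim z 0.1513 med|e| 0.0022
scene 66 [-0.0182  0.1129  0.1937]
side 27 [-0.0245  0.1201  0.2011]
0 [array([ 20.2824,  27.7426, -11.8891, 115.2287, -23.4655,  49.563 ,
       -51.2223]), array([ 13.7541,  33.8561, -11.1583, 101.0648, -21.8443,  54.9572,
       -59.5401])]
30 [array([ 25.0484,  28.3424, -18.675 , 114.9219, -19.6819,  48.6389,
       -25.4603]), array([ 18.0149,  34.4613, -17.8252, 100.7646, -17.5554,  54.0547,
       -33.7756])]
45 [array([ 27.4737,  28.7609, -22.1665, 114.7674, -17.6154,  48.2364,
       -12.7513]), array([ 20.0709,  34.8627, -21.0851, 100.6207, -15.3601,  53.7015,
       -20.9322])]
60 [array([ 30.1431,  29.3189, -26.0528, 114.599 , -15.2095,  47.8521,
        -0.402 ]), array([ 22.4585,  35.4267, -24.9193, 100.4549, -12.6893,  53.3655,
        -8.5472])]
90 [array([ 34.9557,  30.6204, -33.2195, 114.301 , -10.4519,  47.342 ,
        24.3953]), array([ 26.9823,  36.8229, -32.3831, 100.1453,  -7.1991,  52.9835,
        16.1017])]
135 [array([ 42.4234,  33.6318, -45.0086, 113.8575,  -1.6194,  47.2162,
        59.81  ]), array([ 33.5094,  39.8178, -43.8871,  99.7128,   2.0495,  53.2405,
        52.1403])]
```

View pics/c6.png

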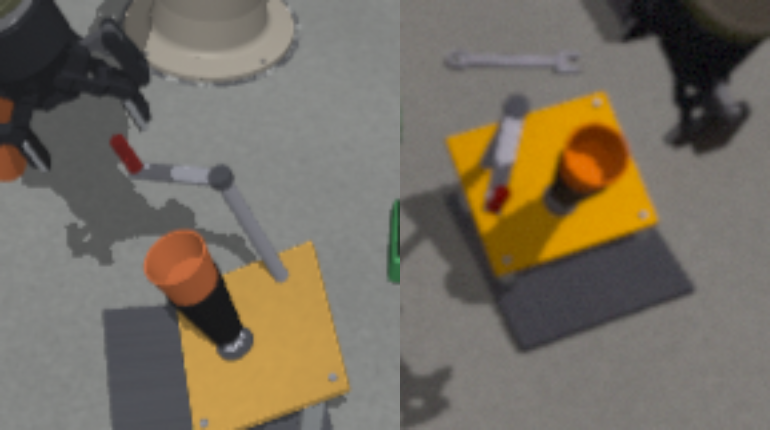

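View pics/wrist6.png

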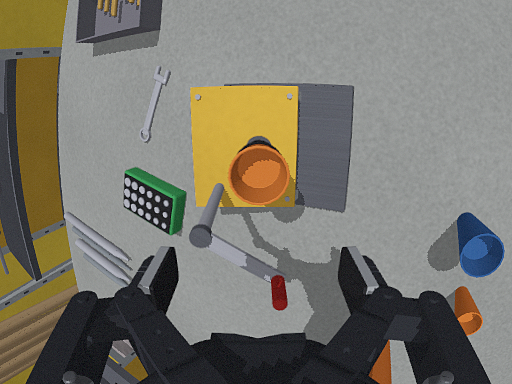

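Both cameras put the nested rim at board z 151.3–151.5 mm, so the pot is seated and the keeper will clear it. Next is the knob, seen at (279,292) in the wrist view.

```bash
cat >> g.py <<'E'
OK_=ori(-Z,-(X+Y)/np.sqrt(2))
def K(q,z): a=2.269+q; return W_(.062+.1*np.cos(a),.062+.1*np.sin(a),z)
E
python3 - <<'E'
from g import *
np.set_printoptions(precision=4,suppress=True)
bot.move_ptp(K(.277,.28),OK_)
c=bot.camera_params("wrist"); p,d=bot.grab_frame("wrist"); cv2.imwrite("pics/w7.png",p[:,:,::-1])
bot.line_to(K(.277,.178),velocity=.12); print(fb(3),bot.sense()['time_s'],bot.sense()['qpos'])
p,d=bot.grab_frame("wrist"); cv2.imwrite("pics/w8.png",p[:,:,::-1])
p,d=bot.grab_frame("scene"); cv2.imwrite("pics/s8.png",cv2.resize(p[120:290,170:330,::-1],None,fx=3,fy=3))
E
```

```text
[ 0.0436  0.3902 -0.1606] 23.7083 [ 27.6264  28.2952 -22.1013 114.6915 -17.6776  48.7384 -12.6834]
```

View pics/w8.png

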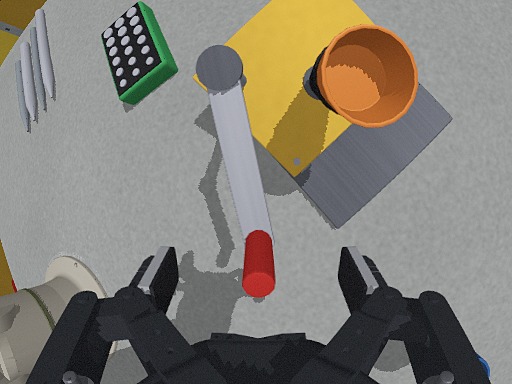

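View pics/s8.png

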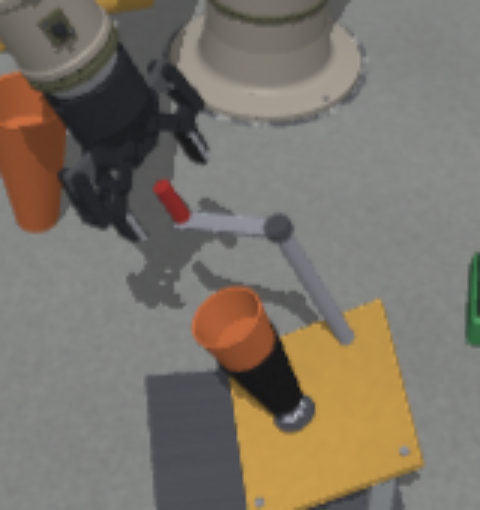

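The knob is centred between the open pads at (258,270). I'll grip it and swing.

```bash
python3 - <<'E'
from g import *
np.set_printoptions(precision=4,suppress=True)
bot.clamp(25); print(bot.sense()['grip_width'],fb(3))
for q in np.linspace(.277,1.58,10)[1:]:
    bot.line_to(K(q,.178),velocity=.11,ori=OK_)
    print(round(q,3),RB.T@bot.sense()['force'],bot.sense()['grip_width'])
print(fb(4),pb(),bot.sense()['time_s'])
for n in ("scene","side","wrist"):
    p,d=bot.grab_frame(n); cv2.imwrite(f"pics/{n}9.png",p[:,:,::-1]); np.savez(f"pics/{n}9.npz",p=p,d=d)
cv2.imwrite('pics/c9.png',cv2.resize(cv2.imread('pics/scene9.png')[120:290,170:330],None,fx=3,fy=3))
E
```

```text
0.1776315780235817 [0.0455 0.0836 0.9508]
0.422 [-1.5907  0.6371  2.9311] 0.17822984583697207
0.567 [-3.204   0.3344  2.1134] 0.18170895678933294
0.711 [-1.1332  0.3655  2.9443] 0.17790516540980364
0.856 [ 0.7428 -0.3028  1.0919] 0.17545502606192806
1.001 [ 1.1186 -0.2837  1.6136] 0.17942727637749883
1.146 [0.0779 0.955  1.3395] 0.18024693346882859
1.29 [1.252  1.6319 2.2941] 0.1792846773948987
1.435 [1.7579 0.3543 1.861 ] 0.17509667629646872
1.58 [4.4921 1.4258 2.3541] 0.1803533929023878
[3.832  2.0177 1.7398] [-0.0137 -0.0025  0.1779] 27.2833
```

View pics/c9.png

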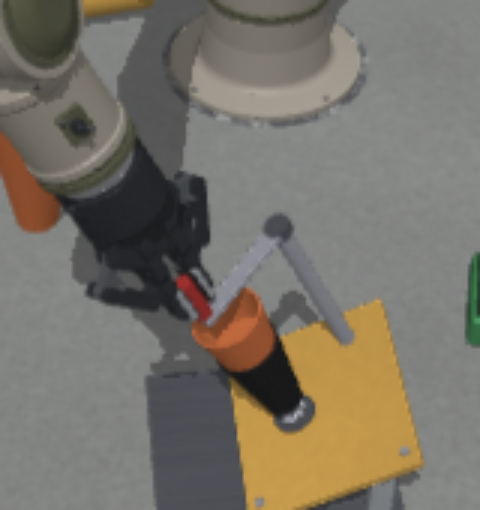

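View pics/wrist9.png

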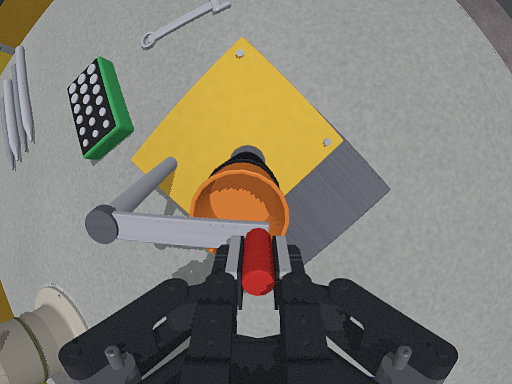

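```bash
python3 - <<'E'
from g import *
np.set_printoptions(precision=4,suppress=True)
for q in (1.61,1.63,1.645,1.66,1.67,1.68,1.69,1.70,1.71):
    bot.line_to(K(q,.178),velocity=.03,ori=OK_); f=fb(4); a=2.269+q
    ft=f[0]*-np.sin(a)+f[1]*np.cos(a); fr=f[0]*np.cos(a)+f[1]*np.sin(a)
    print(q,'tan',ft.round(2),'rad',fr.round(2),f[2].round(2),bot.sense()['grip_width'])
    if ft<-5: break
print(bot.sense()['time_s'])
E
```

```text
1.61 tan -1.09 rad -6.31 2.8 0.1780403154724157
1.63 tan -1.7 rad -6.55 2.66 0.1779162357953426
1.645 tan -2.2 rad -6.82 2.86 0.18106108196792345
1.66 tan -4.27 rad -7.25 3.48 0.1809133656986641
1.67 tan -6.74 rad -7.59 4.31 0.1755325751328797
29.5167
```

```bash
python3 - <<'E'
from g import *
np.set_printoptions(precision=4,suppress=True)
bot.let_go(); bot.wait(.2)
bot.line_to(K(1.665,.28),velocity=.12)
bot.move_ptp(W_(-.06,.02,.36),OK_)
print(bot.sense()['time_s'])
bx={'scene':(-.02215,-.60605,.07475),'side':(-.01916,-.60610,.07655)}
for n in ("scene","side","wrist"):
    c=bot.camera_params(n); p,d=bot.grab_frame(n); cv2.imwrite(f"pics/{n}10.png",p[:,:,::-1]); np.savez(f"pics/{n}10.npz",p=p,d=d)
    if n=='wrist': continue
    B=cloud(c,d)@RB-np.array(bx[n]); H,S,V=cv2.split(cv2.cvtColor(p,cv2.COLOR_RGB2HSV))
    m=(d>0)&((H<=6)|(H>=174))&(S>150)&(V>50)&(B[...,2]>.165)&(B[...,2]<.22)&(np.hypot(B[...,0],B[...,1])<.05)
    k=B[m].mean(0); print(n,'knob',m.sum(),k,'q',(np.arctan2(k[1]-.062,k[0]-.062)%(2*np.pi))-2.269)
    g=(d>0)&(S<50)&(abs(B[...,2]-.165)<.004)&(B[...,0]<.06)&(B[...,1]<.06)&(np.hypot(B[...,0],B[...,1])<.085)
    Q=B[g][:,:2]-[.062,.062]; rr=np.hypot(*Q.T); Q=Q[(rr>.02)&(rr<.11)]; 
    print(n,'bar',len(Q),'q',np.median(np.arctan2(Q[:,1],Q[:,0])%(2*np.pi))-2.269)
from m import conefit
conefit('10')
a=cv2.imread('pics/scene10.png')[130:290,180:330];b=cv2.imread('pics/side10.png')[130:270,230:350]
cv2.imwrite('pics/c10.png',np.hstack([cv2.resize(a,(400,430)),cv2.resize(b,(370,430))]))
E
```

```text
31.8833
scene knob 84 [-0.0055 -0.0124  0.1934] q 1.7066865423274522
scene bar 175 q 1.7139134959050017
side knob 42 [-0.0116 -0.0057  0.2001] q 1.616427053013227
side bar 147 q 1.6523947366324325
scene 407 at h=.1 xy mm [7.6 3.3] foot xy [-15.1 -14. ] tilt deg [12.99  9.9 ] rim z 0.2106 med|e| 0.0016
side 221 at h=.1 xy mm [10.3  8. ] foot xy [-18.5   2.7] tilt deg [16.53  3.05] rim z 0.2115 med|e| 0.003
```

View pics/c10.png

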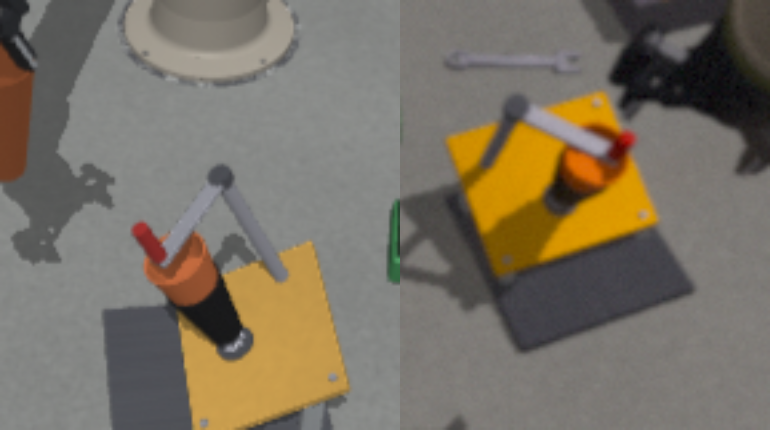

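View pics/wrist10.png

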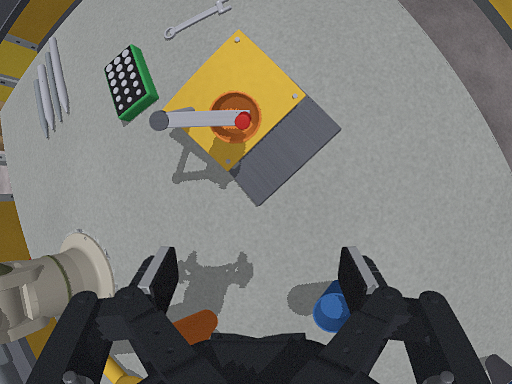

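```bash
python3 - <<'E'
from g import *
bx={'scene':(-.02215,-.60605,.07475),'side':(-.01916,-.60610,.07655)}
for tag in ('9','10'):
  for n in bx:
    z=np.load(f"pics/{n}{tag}.npz"); p,d=z['p'],z['d']; c=bot.camera_params(n)
    B=cloud(c,d)@RB-np.array(bx[n]); H,S,V=cv2.split(cv2.cvtColor(p,cv2.COLOR_RGB2HSV))
    g=(d>0)&(S<50)&(V>90)&(abs(B[...,2]-.165)<.005)
    Q=B[g][:,:2]-[.062,.062]; rr=np.hypot(*Q.T); an=np.arctan2(Q[:,1],Q[:,0])%(2*np.pi)-2.269
    k=(rr>.02)&(rr<.075)&(abs(an-1.6)<.4); Q=Q[k]
    l=cv2.fitLine(Q.astype(np.float32),cv2.DIST_HUBER,0,.01,.01).ravel(); 
    print(tag,n,k.sum(),'median q',np.median(an[k]).round(3),'line q',(np.arctan2(-abs(l[1]),-abs(l[0]))%(2*np.pi)-2.269).round(3))
    o=(d>0)&(H>6)&(H<16)&(S>140)&(B[...,2]<.158)&(B[...,2]>.11)&(np.hypot(B[...,0],B[...,1])<.05)
    T=B[o]; T=T[T[:,2]>.146]; A=np.c_[2*T[:,:2],np.ones(len(T))]; s=np.linalg.lstsq(A,(T[:,:2]**2).sum(1),rcond=None)[0]
    print('   rim z',np.percentile(B[o][:,2],98).round(4),'centre',s[:2].round(4),len(T))
    # bystanders moved? blue
    W=cloud(c,d); b=(d>0)&(H>100)&(H<125)&(S>130)&(V>40)&(W[...,2]>.01)&(W[...,0]>.3); print('   blue',W[b].mean(0).round(4))
E
```

```text
9 scene 132 median q 1.633 line q 1.61
   rim z 0.1514 centre [ 0.0011 -0.0005] 69
   blue [ 0.5919 -0.2681  0.0823]
9 side 103 median q 1.592 line q 1.609
   rim z 0.1522 centre [-0.003   0.0031] 28
   blue [ 0.5894 -0.2651  0.0871]
10 scene 133 median q 1.705 line q 1.634
   rim z 0.1515 centre [0.0009 0.    ] 66
   blue [ 0.5919 -0.2681  0.082 ]
10 side 108 median q 1.647 line q 1.648
   rim z 0.1516 centre [-0.0004  0.0008] 40
   blue [ 0.5894 -0.2649  0.087 ]
```

Differencing the bar angles puts the keeper at roughly q 1.635–1.652, which doesn't clearly confirm it's on the stop. There's enough time for a gentle push on the knob with closed fingers to check.

```bash
python3 - <<'E'
from g import *
np.set_printoptions(precision=4,suppress=True)
T=np.array([.7071,-.7071]); k=np.array([-.0087,-.0087])
def P(off,z): v=k-T*off; return W_(v[0],v[1],z)
bot.clamp(20)
bot.move_ptp(P(.045,.27),OK_)
bot.line_to(P(.045,.182),velocity=.12); f0=fb(6)
bot.line_to(P(.028,.182),velocity=.06)
off=.028; 
while off>.008:
    f=fb(3)-f0; ft=f[0]*T[0]+f[1]*T[1]; print(round(off,4),ft.round(2),f[2].round(2))
    if ft<-6: break
    off-=.0015; bot.line_to(P(off,.182),velocity=.03)
print(bot.sense()['time_s'],pb())
p,d=bot.grab_frame("wrist"); cv2.imwrite("pics/w11.png",p[:,:,::-1])
E
```

```text
0.028 0.01 0.22
0.0265 -0.01 -0.65
0.025 -0.19 -0.33
0.0235 -0.07 0.04
0.022 0.03 0.0
0.0205 0.34 0.12
0.019 -4.46 0.84
0.0175 -8.79 1.06
37.575 [-0.0226  0.0051  0.182 ]
```

View pics/w11.png

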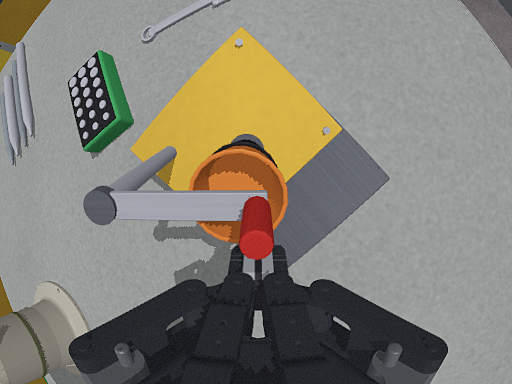

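The push went from free to stiff right at the predicted knob position for q = 1.66, with no 1 N sliding phase, so the keeper is on its stop. I'll back off, check everything once more and hand in.

```bash
python3 - <<'E'
from g import *
T=np.array([.7071,-.7071]); k=np.array([-.0087,-.0087])
def P(off,z): v=k-T*off; return W_(v[0],v[1],z)
bot.line_to(P(.045,.182),velocity=.08)
bot.line_to(P(.05,.32),velocity=.15)
bot.move_ptp(W_(-.08,.10,.38),OK_)
bot.wait(.3)
for n in ("scene","side"):
    p,d=bot.grab_frame(n); cv2.imwrite(f"pics/{n}12.png",p[:,:,::-1])
    np.savez(f"pics/{n}12.npz",p=p,d=d)
print(bot.sense()['time_s'],bot.sense()['force'])
E
```

```text
40.075 [ 0.25428989 -0.58089753 -0.6215535 ]
```

View pics/scene12.png

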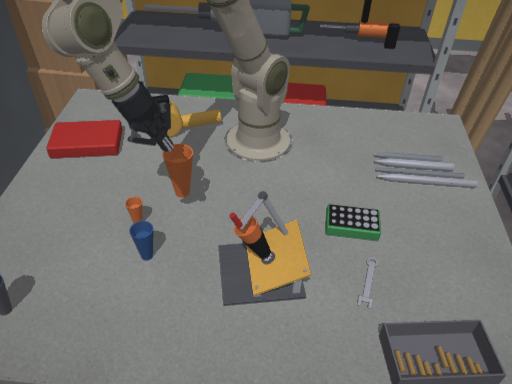

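View pics/side12.png

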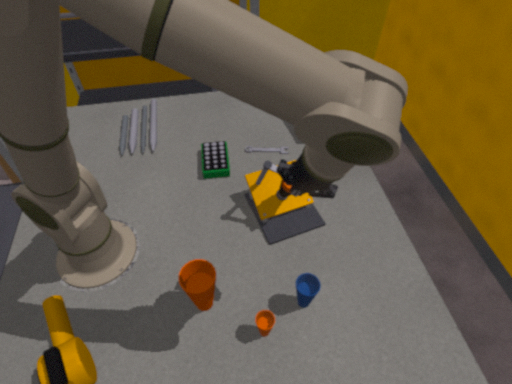

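```bash
python3 - <<'E'
from rig import bot
bot.finish_job(); print(bot.sense()['time_s'])
E
```

```text
the job is handed in; nothing more can be done
the job is handed in; nothing more can be done
```

I nested the middle-sized orange pot in the black pot, let go of it once it was seated, then swung the keeper shut by its knob and handed the job in at about 40 s.

- **Pot:** I lowered it along the slant in 1–2 mm steps. Contact came where predicted, with about 2 N of axial force above the free-hanging reading. I let go there with up to about 2.7 N of sideways force left. After release both cameras put the rim at board z about 151.5 mm (151 expected), so the spring was not noticeably squashed. The pot was centred to within about 1 mm.
- **Keeper:** I gripped the knob, swung it until the resistance rose, let go and backed away. Camera estimates of its final angle were rough: 1.63–1.71 rad against the 1.66 stop. I then pushed the knob gently with closed fingers, up to about 9 N. It met a stiff stop at once, about where the knob stands at 1.66 rad, with no free travel.
- **Checks that disagreed:** The pot tilt from the cone fits was unreliable: up to 3° with opposite signs between cameras after release, and spoiled by the red knob once the keeper was shut. I relied on rim height and centre instead. The last side picture had the rack partly hidden by the arm.
- **Bystanders:** The blue pot's measured position did not change. The socket case and spanner look unmoved in the last pictures.

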